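# Present the bored face and hold the spring shutter open

## Robot

A 6-joint arm with a two-finger parallel gripper is mounted at the origin on the work surface. World frame = base frame: x ahead of the robot, y to its left, z up, the work surface at z = 0. Lengths are in m, angles in degrees, forces in N, time in s.
With the tool pointing down it reaches from about 0.375 to 0.9 m from the base axis. Payload 3.1 kg.
Tool frame: the origin (TCP) lies at the very end of the fingers, on their centre line; the grasp point (between the pads) lies 19 mm behind it (grip_point_offset is the distance from the TCP to the grasp point, in m); y points along the fingers, x is the direction in which the jaws open and shut, and the axes are right-handed (so a half turn about y gives the same grasp; the last joint's range is limited). The gripper opens to 87 mm and grips with 3 to 60 N. Pads are 19 mm wide; open, the fingers measure 117 mm over their backs; the gripper's body (75 mm by 190 mm) begins 51 mm behind the grasp point.
Start: joints at [55.663, 30.224, 82.088, -0, 67.689, -10.227], TCP at [0.255, 0.57, 0.223] pointing down, gripper open.
Joint ranges: [-176.69, 176.69], [-43.24, 126.21], [12.49, 139.97], [-82, 262], [0, 151.66], [-163.58, 163.58]. Speed limits (degrees/s): [159.86, 159.86, 180, 180, 180, 180].

## Interface

Orientations are given as a 3x3 rotation matrix whose columns are the frame's x, y, z axes.
In Python, from rig import * gives the robot as it stands.
- The arm moves only by the tool send_rows, never from a script. Its argument "moves" is text: rows parted by semicolons, each of 5 numbers parted by spaces: the finger opening in mm, from 0 to 87, then the shift along the tool's x, y, z in mm, then the turn about the tool's y in degrees. In form: fingers dx dy dz yaw; .... A call has 1 to 20 rows; each row shifts and turns the commanded pose from where the row before left it, along the tool's axes as they then stand; what a row does not reach is not made up. A row lasts 1/12 s, in which the tool goes at most 41.7 mm and 7.16 degrees, less where a joint would pass 70% of its speed; a pose out of reach is approached as far as the arm can. A call is refused whole if a number of a shift passes 41.7 or a number of a turn 7.16, either way. A call with a gripper value outside its range is refused whole. The fingers move at their own pace and stop on an object; the grip force is fixed at half the most. Time passes only in rows, so rows that do not move let the fingers close. It gives the time, the measured TCP pose, the force and the opening at its end, in the units of the state.
- read_state(): the state, without advancing time (a new reading comes with each control period).
- capture(name): name is "scene" or "top"; returns a dict with "image" (420x560x3 uint8, blue, green, red), "z_map" (420x560 float32, m along the optical axis (not along the pixel's ray), 0 where there is no reading), "mtx" (3x3 intrinsics, pixels), "distortion" ([k1, k2, p1, p2, k3] as OpenCV has them; the pictures are not rectified), "origin" and "rotation" of the camera in the world. Camera axes: x right, y up, looking along -z (the intrinsics and any distortion apply to the point x, -y, -z); pixel columns grow to the right and rows downward; lengths in m; the calibration is good to about 2 mm. A picture is of the moment at which its call begins.
- hand_in(): hands the job in, once; it reports no verdict.
Trained networks look in a picture, given as the dict that the camera call returned (one of the last four; its "shot" number tells which), for a name from the list of things; names that differ only in an ending like _2 or _b are one class to them, and where a whole thing is asked for, a point or a joint stands for the part that bears it (a point fixed in the world has none). Each returns a list of dicts, best first, with "p" (0 to 1); they miss things now and then, are a little off and sometimes report something else, mostly with a low value. They report only what shows in the picture. A call takes as long as a camera call.
- search_frame(picture, name): "bbox" ([left, top, right, bottom] in pixels, round what is visible of it).
- masks_of(picture, name): "region" (420x560 bool, what is visible of it) and "bbox" ([left, top, right, bottom] in pixels, round what is visible of it).
- mark_of(picture, name): "pixel" ([row, column] in pixels: a listed point, or the origin of a listed thing).
The state is a dict: "time_s": time; "joint_positions": joint angles; "qvel": joint speeds; "tau": joint torques, N m; "position": TCP position; "tcp_rot": TCP orientation; "force": force on the tool from outside, world axes, zero at the start; "moment": the same for the moment, N m; "opening": opening from 0.0 (shut) to 1.0 (fully open).
Only numpy, scipy, OpenCV 4.12 (cv2) and the standard library are available. Lean on these libraries where they do the work, as an engineer would, in place of code of your own. Each camera call takes 0.05 s, during which the arm holds its last target. There are 200 camera calls.

## Task

The adapter block on the inspection stand has had its side checked: turn it on the bed by about a quarter turn so that its bored face sits flat against the stand's upright bracket with the bore centred on the bracket's opening, keep it upright all the while, and let go of it. Then grip the upright post of the spring shutter, pull it out along its track until the post lines up with the pointer blade beside the track, and finish while holding it there, because it springs shut when released. Leave the block seated and everything else on the table where it is.

Things in the scene. Friction and masses are not known exactly. Their poses are not given: they have to be found in the camera images.
- stand: fixed inspection stand. Steel bed, top 10 mm above the table, x -60 to 130, y -85 to 215 mm. Grey bracket upright on it, 6 mm thick (x -6 to 0), y -50 to 50, 65 mm above the bed; a 50 mm tall leg bends back to x = -30 at y = -46. Origin: at table level under the middle of the bracket's far face (x = 0); +x away from the bracket over the bed where the block stands; +y the way the shutter pulls
- opening (a point): middle of the bracket's square 40 mm opening, on the bracket's far face (the stand's x = 0 plane, which the bored face must meet), 26 mm above the bed
- block: loose aluminium adapter block, 60 (x) x 46 (y) x 50 mm (z), 0.3 to 0.55 kg, on the bed. -x face: the round bore; +x face: a round blank flange, 44 mm wide, 10 mm proud. Origin: centre of the 60 x 46 underside. Seated, its axes are parallel to the stand's and its origin is 30 mm from the bracket. At the start: 75 to 100 mm away, turned 60 to 120 degrees counter-clockwise from above
- bore (a point): centre of the 22 mm dark bore with its brass-coloured ring, on the block's -x face, 25 mm above the block's underside
- shutter: spring shutter: dark plate over the opening's near side, a bar, and a 24 mm square carriage (top 32 mm above the bed) with an upright round post, 14 mm thick, top 85 mm above the bed. Origin: on the post's axis at bed-top height; axes as the stand's. Slides along the stand's +y at x = -14, from y = 115 mm (shut) by up to 78 mm; the spring pulls back with 3 N when shut, 7 N at 70 mm
- pointer: fixed upright steel blade beside the track, 3 mm thick (y), 26 mm tall, with a clamp foot on the robot's side; its place along the track varies, 50 to 70 mm beyond the shut post. Origin: under its tip, at bed-top height, 15 mm in x from the post's path; axes as the stand's. The shutter is at the mark when the post's axis has the same y as the blade
- wrench: steel wrench lying on the table on the robot's side of the stand; bystander. Origin: middle of its length
- gasket: copper ring gasket, 48 mm outside, 5 mm thick, lying on the stand's bed; bystander. Origin: centre of its underside
- beaker: glass beaker, 68 mm wide, 85 mm tall, on the table beyond the stand; bystander. Origin: centre of its underside
- jar: small white jar, 48 mm wide, 65 mm tall, on the table beyond the stand; bystander. Origin: centre of its underside
- flange: loose steel blank flange disc, 70 mm wide, 13 mm thick, on the table to the robot's right; bystander. Origin: centre of its underside
- tray: open white tray of nuts, 130 x 100 x 30 mm, on the table to the robot's left; bystander. Origin: centre of its underside
- screwdriver: screwdriver lying on the table to the robot's left; bystander. Origin: middle of its length

How it is judged (in metres and radians):
On the way, in this order (a step that is already met when the one before it is completed fails the run):
1. the block stands released, its bored face flat against the bracket and centred on the opening (x of bore in the frame of stand between -0.003 and 0.0045 m and y of bore in the frame of stand between -0.008 and 0.008 m and x of block in the frame of stand above 0.02 m and z of block in the frame of stand between 0.007 and 0.013 m and angle between the x axis of block and the x axis of stand, either way round below 0.08 rad and angle between block's own z axis and vertical below 0.06 rad and linear speed of block below 0.01 m/s and contact force between the fingers and block below 0.05 N), for 0.3 s.
2. the gripper holds the shutter post at the pointer (y of shutter in the frame of pointer between -0.005 and 0.005 m and contact force between the fingers and shutter above 2 N and linear speed of shutter below 0.01 m/s and contact force between shutter and block below 0.05 N), for 0.3 s.
At the end, for the whole second after the job is handed in: block upright on the bed, not touched by the fingers, bored face within 4.5 mm of the bracket and 0.08 rad of parallel, bore within 8 mm sideways of the opening's middle, clear of the shutter; fingers hold the shutter still (over 2 N), post within 5 mm of the pointer along the track (all of step 1 and all of step 2); the arm keeps its last pose, push and grip.
It fails at once if the block was tipped (angle between block's own z axis and vertical above 0.5 rad).
It fails at once if a bystander was moved more than 30 mm (distance of any of wrench, gasket, beaker, jar, flange, tray, screwdriver from where it was at the start of the episode above 0.03 m).
It also fails if it takes over 48 s, if anything falls off the work surface, if the arm or the gripper's body presses on something with over 40 N, if the wrist force passes 120 N, or if a joint passes its speed limit or range.

## Working session

There is one attempt and no reset: what is moved stays moved. The work goes in short steps, Python scripts to look and compute and a tool call to move; the robot and the scene stay as the last step left them, time stands still between calls to the robot, and variables do not carry over. Pictures are saved under pics/ and viewed, about 8 in all and at most 12, crops included, and the job is handed in when it is done.

Besides the shell and the picture viewer there is one more tool, called after "Request:" by a JSON object that holds its "method" and its "body", one argument or row to a line. send_rows: Moves the arm, as the interface text tells. Its arguments: {"type":"object","properties":{"moves":{"type":"string"}},"required":["moves"]}

```bash
mkdir -p pics; ls
cat > h.py <<'E'
from rig import *
import numpy as np, cv2
def shot(name,fn=None):
    c=capture(name)
    if fn: cv2.imwrite('pics/'+fn,c['image'])
    return c
def ray(c,px):  # px [row,col] -> world dir through camera, unit depth
    r,q=px
    u=cv2.undistortPoints(np.array([[[q,r]]],float),np.array(c['mtx']),np.array(c['distortion']))[0,0]
    return np.array(c['rotation'])@np.array([u[0],-u[1],-1.0])
def at_z(c,px,z):
    d=ray(c,px);o=np.array(c['origin']);return o+d*(z-o[2])/d[2]
def at_d(c,px):
    r,q=int(round(px[0])),int(round(px[1]));return np.array(c['origin'])+ray(c,px)*c['z_map'][r,q]
def cloud(c,mask):
    rr,cc=np.nonzero(mask&(c['z_map']>0))
    u=cv2.undistortPoints(np.stack([cc,rr],1)[:,None].astype(float),np.array(c['mtx']),np.array(c['distortion']))[:,0]
    d=c['z_map'][rr,cc][:,None]
    return np.array(c['origin'])+(np.c_[u[:,0],-u[:,1],-np.ones(len(u))]*d)@np.array(c['rotation']).T
def proj(c,P):
    p=(np.atleast_2d(P)-c['origin'])@np.array(c['rotation']);p=p*[1,-1,-1]
    return cv2.projectPoints(p,np.zeros(3),np.zeros(3),np.array(c['mtx']),np.array(c['distortion']))[0][:,0]
E
python3 - <<'E'
from h import *
np.set_printoptions(precision=4,suppress=True)
s=read_state();print(s['position'],s['tcp_rot'],s['opening'],s['time_s'])
for n in('scene','top'):
    c=shot(n,n+'1.png');print(n,c['origin'],c['rotation'])
    for k in 'stand opening block bore shutter pointer wrench gasket beaker jar flange tray'.split():
        m=mark_of(c,k)[:1]
        for x in m:
            z={'opening':.036,'bore':.035,'wrench':0,'beaker':0,'jar':0,'flange':0,'tray':0,'stand':0}.get(k,.01)
            print(k,x['p'].__round__(2),np.array(x['pixel']),at_z(c,x['pixel'],z))
E
```

```text
pics
[0.2549 0.5699 0.2216] [[ 0.4085 -0.0012 -0.9128]
 [ 0.9128 -0.0017  0.4085]
 [-0.002  -1.      0.0004]] 0.9979551624315542 0.0
scene [ 1.1767 -0.389   0.8962] [[ 0.5295 -0.6449  0.5512]
 [ 0.8483  0.3988 -0.3484]
 [ 0.0049  0.652   0.7582]]
stand 0.71 [128.3 335.6] [0.3357 0.3647 0.    ]
opening 0.61 [231.4 227. ] [ 0.5484 -0.1343  0.036 ]
block 0.73 [256.8 258.2] [ 0.6381 -0.0988  0.01  ]
bore 0.58 [252.3 243.9] [ 0.6243 -0.1293  0.035 ]
shutter 0.61 [209.6 254.6] [ 0.5032 -0.0305  0.01  ]
pointer 0.75 [255.5 253.6] [ 0.6289 -0.1064  0.01  ]
wrench 0.6 [220. 188.] [ 0.4348 -0.1931 -0.    ]
gasket 0.65 [225.3 296.8] [0.606  0.0349 0.01  ]
beaker 0.74 [272.3 316.7] [0.7441 0.0004 0.    ]
jar 0.8 [319.9 263.5] [ 0.7834 -0.1712  0.    ]
flange 0.77 [253.8 110.4] [ 0.4324 -0.4032  0.    ]
tray 0.89 [155.6 381.7] [0.5112 0.4056 0.    ]
top [0.4135 0.021  0.9523] [[ 0.0139  0.9857 -0.168 ]
 [-0.9997  0.0168  0.016 ]
 [ 0.0186  0.1677  0.9857]]
stand 0.67 [220.4 341. ] [ 0.5488 -0.1428  0.    ]
opening 0.7 [221.5 338.8] [ 0.5409 -0.1312  0.036 ]
block 0.94 [185.6 323.5] [ 0.6347 -0.0981  0.01  ]
bore 0.7 [188.5 340.1] [ 0.6223 -0.1355  0.035 ]
wrench 0.73 [265.1 357.1] [ 0.4388 -0.1812  0.    ]
gasket 0.69 [198.8 268.4] [0.5985 0.0392 0.01  ]
beaker 0.67 [142.6 289.2] [ 0.7491 -0.0112  0.    ]
jar 0.66 [133.2 349.2] [ 0.7779 -0.167   0.    ]
flange 0.64 [269.1 441. ] [ 0.4316 -0.3891  0.    ]
tray 0.96 [231.  113.7] [0.513  0.4193 0.    ]
```

Run:
```python
import cv2
a=cv2.imread('pics/scene1.png')[160:360,130:390];b=cv2.imread('pics/top1.png')[110:310,210:470]
cv2.imwrite('pics/s_c.png',cv2.resize(a,(780,600),interpolation=2));cv2.imwrite('pics/t_c.png',cv2.resize(b,(780,600),interpolation=2))
```

```text
(no output)
```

View pics/s_c.png

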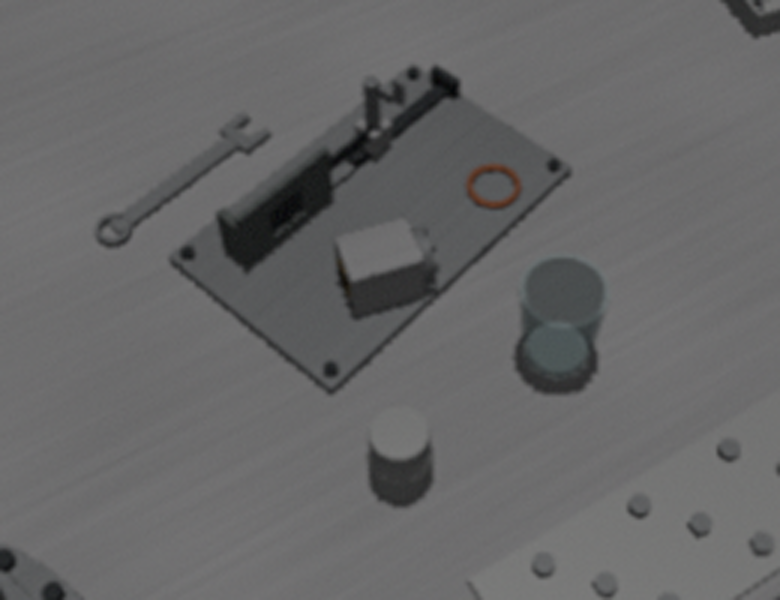

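View pics/t_c.png

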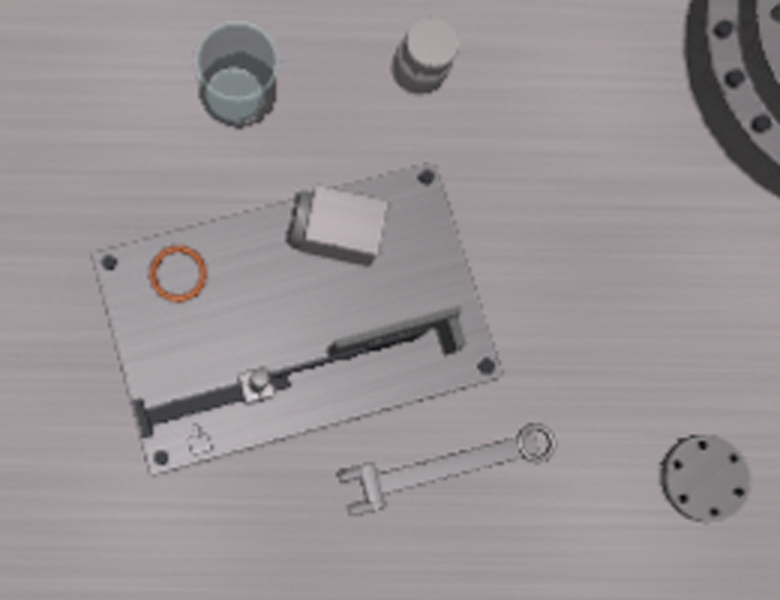

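The scene crop shows the bracket at about (275,215), the block at (385,265) with its flange facing away to +y, and the shutter post at (372,105). The top crop shows the bed corners clearly, the block at (345,225), the post at (258,380) and the pointer at (200,438).

```bash
cat > m.py <<'E'
from h import *
from scipy.optimize import least_squares
np.set_printoptions(precision=4,suppress=True)
def stand_pose(c,guess):
    g=cv2.cvtColor(c['image'],cv2.COLOR_BGR2GRAY)
    L=np.array([[-.06,-.085],[.13,-.085],[.13,.215],[-.06,.215]])
    def W(p,z=.01): 
        R=np.array([[np.cos(p[2]),-np.sin(p[2])],[np.sin(p[2]),np.cos(p[2])]]);return np.c_[L@R.T+p[:2],np.full(4,z)]
    px=proj(c,W(guess)).astype(np.float32)
    cs=cv2.cornerSubPix(g,px.reshape(-1,1,2).copy(),(5,5),(-1,-1),(3,50,.01))[:,0]
    w=np.array([at_z(c,[q[1],q[0]],.01) for q in cs])
    r=least_squares(lambda p:(W(p)-w)[:,:2].ravel(),guess,loss='soft_l1',f_scale=.002)
    return r.x,r.fun.reshape(4,2),cs
def loc(p,w):
    R=np.array([[np.cos(p[2]),-np.sin(p[2])],[np.sin(p[2]),np.cos(p[2])]]);return (np.asarray(w)[...,:2]-p[:2])@R
E
python3 - <<'E'
from m import *
t=shot('top')
cr=np.array([[500,375],[433,163],[92,254],[150,474]])/3+[210,110]
w=np.array([at_z(t,[q[1],q[0]],.01) for q in cr]);print(w)
th=np.arctan2(*(w[2]-w[1])[[1,0]])-np.pi/2
R=np.array([[np.cos(th),-np.sin(th)],[np.sin(th),np.cos(th)]])
g=np.r_[w[:,:2].mean(0)-R@[.035,.065],th];print('g',g)
for n,c in(('top',t),('scene',shot('scene'))):
    p,res,cs=stand_pose(c,g);print(n,p,np.degrees(p[2]),res*1000)
    for k,z in(('block',.06),('gasket',.015),('wrench',.0)):
        ms=masks_of(c,k)
        if not ms: print(k,'none');continue
        P=cloud(c,ms[0]['region']);print(k,round(ms[0]['p'],2),len(P),P.min(0),P.max(0),np.median(P,0))
        if k=='block':
            T=P[(P[:,2]>np.percentile(P[:,2],90)-.008)]
            rc=cv2.minAreaRect((loc(p,T)*1000).astype(np.float32));print('top pts',len(T),np.median(T[:,2]),'stand rect',rc)
    for k,z in(('opening',.036),('block',.01),('bore',.035),('shutter',.01),('pointer',.01)):
        for x in mark_of(c,k)[:2]:
            print(k,round(x['p'],2),x['pixel'],'stand mm',loc(p,at_z(c,x['pixel'],z))*1000)
# pointer & post manually in top
for nm,px,z in(('post top',(380,258),.095),('pointer',(438,200),.036),('ptr low',(450,200),.012)):
    print(nm,loc(stand_pose(t,g)[0],at_z(t,[110+px[0]/3,210+px[1]/3],z))*1000)
E
```

```text
[[ 0.5125 -0.2288  0.01  ]
 [ 0.6914 -0.1767  0.01  ]
 [ 0.6078  0.1083  0.01  ]
 [ 0.4283  0.0561  0.01  ]]
g [ 0.5447 -0.1325  0.2853]
top [ 0.5447 -0.1325  0.2853] 16.347838624724083 [[ 0.  0.]
 [-0. -0.]
 [-0.  0.]
 [-0. -0.]]
block 0.83 618 [ 0.602  -0.1263  0.0085] [ 0.6546 -0.0519  0.0652] [ 0.6254 -0.0886  0.0593]
top pts 489 0.05994507648181591 stand rect ((93.63533782958984, 16.941438674926758), (69.51887512207031, 44.36801528930664), 63.23851776123047)
gasket 0.7 85 [0.5738 0.0153 0.0114] [0.614  0.0599 0.0186] [0.595  0.0479 0.0154]
wrench 0.96 679 [ 0.3995 -0.2762 -0.0032] [ 0.4738 -0.0983  0.0124] [ 0.4393 -0.1846  0.0073]
opening 0.96 [219.7, 336.4] stand mm [2.4084 6.5754]
block 0.74 [188.7, 323.0] stand mm [88.7054 11.1823]
bore 0.97 [186.7, 338.0] stand mm [ 79.2633 -21.0633]
shutter 0.57 [240.5, 294.7] stand mm [-17.1154 114.9519]
pointer 0.57 [252.2, 274.9] stand mm [-31.6348 169.0892]
scene [ 0.5512 -0.1344  0.2616] 14.989555470183026 [[-1.9267  1.0017]
 [ 1.7642 -0.9943]
 [ 8.5645  5.1802]
 [-5.5881 -5.2982]]
block 0.96 753 [ 0.5744 -0.1327  0.0087] [ 0.661  -0.0565  0.0649] [ 0.646  -0.0992  0.0575]
top pts 459 0.05964483022689937 stand rect ((88.88372802734375, 17.70935821533203), (70.4024429321289, 48.8443717956543), 62.199195861816406)
gasket none
wrench 0.69 538 [ 0.3994 -0.2768 -0.0047] [ 0.4784 -0.101   0.0119] [ 0.4432 -0.1915  0.0061]
opening 0.79 [232.0, 226.0] stand mm [-3.0534 -2.1911]
opening 0.21 [225.6, 294.3] stand mm [105.8293 127.9554]
block 0.82 [255.6, 256.5] stand mm [87.6926 11.5559]
bore 0.72 [249.3, 241.9] stand mm [ 62.2717 -11.1955]
shutter 0.72 [209.3, 252.5] stand mm [-24.217  109.6919]
pointer 0.5 [191.3, 263.7] stand mm [-47.9224 176.696 ]
post top [-15.5919 116.0742]
pointer [-42.7564 167.8604]
ptr low [-50.9692 169.9875]
```

```bash
cat >> m.py <<'E'
def edge_fit(c,rect,z,p0,half=4.,n=40,iters=15,sides=(0,1,2,3),sign=0):
    """rect corners (4,2) local; fit p=(x,y,th) so rect edges at height z meet image gradients. sign +1: inside brighter"""
    g=cv2.GaussianBlur(cv2.cvtColor(c['image'],cv2.COLOR_BGR2GRAY).astype(np.float32),(0,0),.8)
    rect=np.array(rect,float);p=np.array(p0,float);cen=rect.mean(0)
    S=np.concatenate([rect[i]+(rect[(i+1)%4]-rect[i])*np.linspace(.08,.92,n)[:,None] for i in sides])
    N=[]
    for i in sides:
        e=rect[(i+1)%4]-rect[i];m=np.array([e[1],-e[0]])/np.linalg.norm(e)
        if m@(rect[i]-cen)<0:m=-m
        N+= [m]*n
    N=np.array(N)
    def W(p,Q):
        R=np.array([[np.cos(p[2]),-np.sin(p[2])],[np.sin(p[2]),np.cos(p[2])]]);return np.c_[Q@R.T+p[:2],np.full(len(Q),z)]
    o=np.arange(-half,half+.01,.25)
    for it in range(iters):
        a=proj(c,W(p,S));d=proj(c,W(p,S+N*.003))-a;d/=np.linalg.norm(d,axis=1)[:,None]
        XY=a[:,None]+d[:,None]*o[None,:,None]
        v=cv2.remap(g,XY[...,0].astype(np.float32),XY[...,1].astype(np.float32),1)
        gr=-np.gradient(v,axis=1);gr=np.abs(gr) if sign==0 else gr*sign
        k=gr.argmax(1);ok=gr.max(1)>2
        T=a+d*o[k][:,None]
        f=lambda q:(((proj(c,W(q,S))-T)*d).sum(1)*ok)
        r=least_squares(f,p,loss='soft_l1',f_scale=.4,x_scale=[.01,.01,.05]);p=r.x
    e=f(p)
    return p,np.array([np.median(np.abs(x)) for x in np.split(e,len(sides))]),ok.mean()
BED=[[-.06,-.085],[.13,-.085],[.13,.215],[-.06,.215]]
BLK=[[-.03,-.023],[.03,-.023],[.03,.023],[-.03,.023]]
def both(c,p0,b0,bs=(0,1,2,3)):
    p,e,_=edge_fit(c,BED,.01,p0);print('stand',p,np.degrees(p[2]),e)
    b,e,_=edge_fit(c,BLK,.06,b0,sides=bs,half=3);print('block',b,np.degrees(b[2]),e)
    l=loc(p,b)*1000;print(' block in stand',l,np.degrees(b[2]-p[2]));return p,b
E
python3 - <<'E'
from m import *
p0=[.546,-.133,np.radians(16)]
for n in('top','scene'):
    c=shot(n)
    th=p0[2]+np.radians(63.2);R=np.array([[np.cos(p0[2]),-np.sin(p0[2])],[np.sin(p0[2]),np.cos(p0[2])]])
    p,b=both(c,p0,np.r_[np.array(p0[:2])+R@[.09,.0127],th])
    im=cv2.resize(c['image'],None,fx=3,fy=3,interpolation=2)
    for rect,q,z in((BED,p,.01),(BLK,b,.06)):
        Q=np.array([[np.cos(q[2]),-np.sin(q[2])],[np.sin(q[2]),np.cos(q[2])]])
        w=np.c_[np.array(rect)@Q.T+q[:2],[z]*4]
        cv2.polylines(im,[np.int32(proj(c,w)*3+1)],True,(0,255,0),1)
    x0,y0=(210,130) if n=='top' else (160,160)
    cv2.imwrite(f'pics/ov_{n}.png',im[y0*3:y0*3+420,x0*3:x0*3+540])
a=[cv2.imread(f'pics/ov_{n}.png') for n in('top','scene')]
cv2.imwrite('pics/ov.png',cv2.resize(np.hstack(a),(800,311),interpolation=cv2.INTER_AREA))
E
```

```text
stand [ 0.5459 -0.134   0.2729] 15.63327585426137 [0.0372 0.     0.1494 0.5248]
block [ 0.6294 -0.0953  1.361 ] 77.97784190541522 [0.3918 0.5861 0.4077 0.4672]
 block in stand [90.8131 14.7099] 62.34456605115385
stand [ 0.5513 -0.1379  0.2747] 15.74042254073355 [0.2283 0.1795 0.1136 3.5702]
block [ 0.6303 -0.0993  1.3413] 76.85247724852655 [0.127  0.0024 0.     0.2051]
 block in stand [86.5486 15.7491] 61.112054707793014
```

View pics/ov.png

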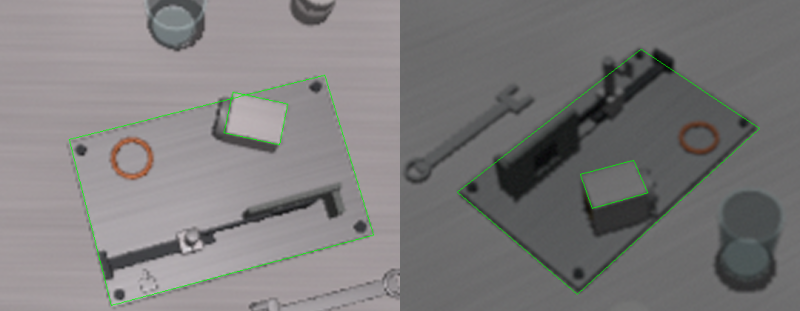

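The overlay fits both the bed outline and the block top (the top camera is the better one for the bed; the scene fit misses its far edge). Next I move above the block.

Request:
{"method": "send_rows", "body": {
  "moves": "87 -22.8 0 -30.7 0;87 -22.8 0 -30.7 0;87 -22.8 0 -30.7 0;87 -22.8 0 -30.7 0;87 -22.8 0 -30.7 0;87 -22.8 0 -30.7 0;87 -22.8 0 -30.7 0;87 -22.8 0 -30.7 0;87 -22.8 0 -30.7 0;87 -22.8 0 -30.7 0;87 -22.8 0 -30.7 0;87 -22.8 0 -30.7 0;87 -22.8 0 -30.7 0;87 -22.8 0 -30.7 0;87 -22.8 0 -30.7 0;87 -22.8 0 -30.7 0;87 -22.8 0 -30.7 0;87 -22.8 0 -30.7 0;87 -22.8 0 -30.7 0;87 -22.8 0 -30.7 0"
}}

```text
time_s: 3.97
position: [0.6301, -0.0984, 0.2226]
tcp_rot: [[0.409, 0.0, -0.913], [0.913, 0.0, 0.409], [0.0, -1.0, -0.0]]
force: [0.9, 1.1, -0.7]
opening: 0.996
```

Request:
{"method": "send_rows", "body": {
  "moves": "87 0 10 0 7.1;87 0 10 0 7.1;87 0 10 0 7.1;87 0 10 0 7.1;87 0 10 0 7.1;87 0 10 0 7.1;87 0 10 0 7.1;87 0 10 0 7.1;87 0 10 0 7.1;87 0 10 0 7.1;87 0 10 0 7.1;87 0 0 0 0;87 0 0 0 0"
}}

```text
time_s: 5.05
position: [0.6291, -0.0965, 0.1121]
tcp_rot: [[0.978, -0.001, 0.208], [-0.208, 0.0, 0.978], [-0.001, -1.0, 0.0]]
force: [0.6, -0.1, 0.2]
opening: 0.995
```

```bash
cat >> m.py <<'E'
def goto(x,y,yaw=None):
    s=read_state();R=np.array(s['tcp_rot']);P=np.array(s['position'])
    ya=np.degrees(np.arctan2(R[1,0],R[0,0]));d=R.T@np.r_[np.array([x,y])-P[:2],0]*1000
    print('t',round(s['time_s'],2),'P',P,'yaw',round(ya,2),'F',np.array(s['force']),'open',round(s['opening']*87,1),'| dx,dz',d[[0,2]],'turn',None if yaw is None else round(ya-yaw,2))
E
python3 - <<'E'
from m import *
goto(.630,-.097,-12.6)
c=shot('scene');i=c['image'][170:330,170:370];t=shot('top');j=t['image'][110:270,250:450]
cv2.imwrite('pics/a.png',cv2.resize(np.hstack([i,j]),(800,320),interpolation=2))
E
```

```text
t 5.05 P [ 0.6291 -0.0965  0.1121] yaw -12.03 F [ 0.6485 -0.1023  0.1836] open 86.5 | dx,dz [ 0.9899 -0.3225] turn 0.57
```

View pics/a.png

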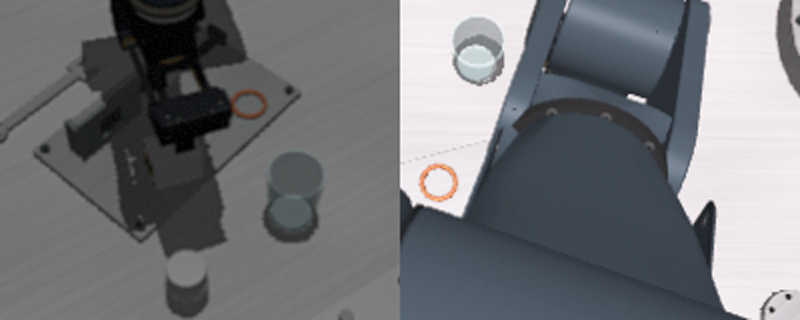

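The view shows the gripper straddling the block at about (185,145) in the left half, with jaws across its width; the arm hides the top view. Next: descend and close.

Request:
{"method": "send_rows", "body": {
  "moves": "87 1 14 0 0.5;87 0 14 0 0;87 0 14 0 0;87 0 14 0 0;87 0 14 0 0;87 0 14 0 0;87 0 0 0 0"
}}

```text
time_s: 5.73
position: [0.629, -0.0964, 0.0264]
tcp_rot: [[0.976, -0.004, 0.219], [-0.219, 0.001, 0.976], [-0.004, -1.0, 0.0]]
force: [-0.7, 0.2, 0.9]
opening: 0.999
```

Request:
{"method": "send_rows", "body": {
  "moves": "40 0 0 0 0;40 0 0 0 0;40 0 0 0 0;40 0 0 0 0;40 0 0 0 0;40 0 0 0 0;40 0 0 0 0;40 0 0 0 0;40 0 0 0 0;40 0 0 0 0"
}}

```text
time_s: 6.57
position: [0.6304, -0.0968, 0.0288]
tcp_rot: [[0.976, -0.0, 0.22], [-0.22, -0.0, 0.976], [0.0, -1.0, -0.0]]
force: [-1.2, 0.2, 2.4]
opening: 0.529
```

Request:
{"method": "send_rows", "body": {
  "moves": "40 0 -3 0 0;40 0 -2 0 0;40 0 0 0 5;40 0 0 0 7;40 0 0 0 7;40 0 0 0 7;40 0 0 0 7;40 0 0 0 7;40 0 0 0 7;40 0 0 0 7;40 0 0 0 5;40 0 0 0 2.6;40 0 0 0 0;40 0 0 0 0"
}}

```text
time_s: 7.73
position: [0.63, -0.0966, 0.033]
tcp_rot: [[0.272, -0.001, 0.962], [-0.962, 0.0, 0.272], [-0.001, -1.0, -0.001]]
force: [0.4, -0.3, -3.8]
opening: 0.526
```

Run:
```python
from m import *
goto(.5951,-.122,-74.3)
c=shot('scene')
s=read_state()
P=np.array(s['position'])
b,e,ok=edge_fit(c,BLK,.0645,np.r_[P[:2],np.radians(16)],half=4);print('block',b,np.degrees(b[2]),e,ok)
i=c['image'][170:290,180:340]
cv2.imwrite('pics/b.png',cv2.resize(i,(640,480),interpolation=2))
```

```text
t 7.73 P [ 0.63   -0.0966  0.033 ] yaw -74.24 F [ 0.3804 -0.3188 -3.8218] open 45.8 | dx,dz [ 14.9539 -40.4405] turn 0.06
block [ 0.6458 -0.1068 -0.9609] -55.05755731481618 [0.     0.0768 0.     1.1148] 0.40625
```

View pics/b.png

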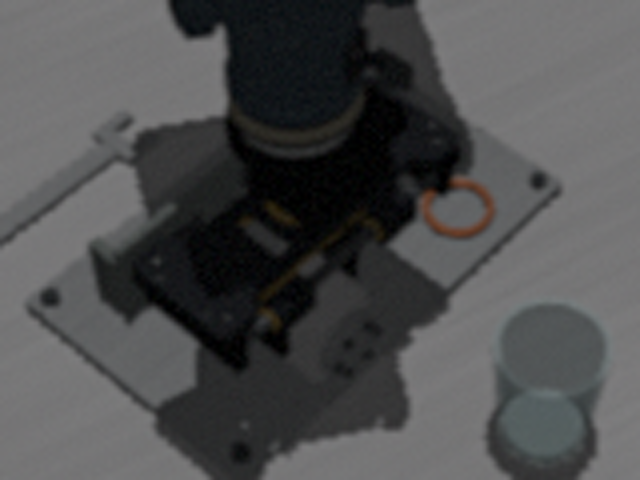

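Request:
{"method": "send_rows", "body": {
  "moves": "40 4 0 -10 0;40 4 0 -10 0;40 4 0 -10 0;40 3 0 -10 0;40 0 0 0 0;40 0 2.5 0 0;40 0 2 0 0;40 0 0 0 0;40 0 0 0 0"
}}

```text
time_s: 8.53
position: [0.5963, -0.1218, 0.0289]
tcp_rot: [[0.271, 0.0, 0.963], [-0.963, 0.0, 0.271], [0.0, -1.0, 0.0]]
force: [-0.6, 0.4, -3.9]
opening: 0.525
```

Request:
{"method": "send_rows", "body": {
  "moves": "40 0 0 -3 0;40 0 0 -3 0;40 0 0 -3 0;40 0 0 -3 0;40 0 0 0 0;40 0 0 0 0"
}}

```text
time_s: 9.03
position: [0.5841, -0.1253, 0.0291]
tcp_rot: [[0.27, -0.0, 0.963], [-0.963, 0.0, 0.27], [-0.0, -1.0, -0.0]]
force: [-0.5, -0.2, -4.0]
opening: 0.529
```

Request:
{"method": "send_rows", "body": {
  "moves": "40 0 0.6 0 0;40 0 0 0 0;40 0 0 0 0"
}}

```text
time_s: 9.28
position: [0.5846, -0.1254, 0.0288]
tcp_rot: [[0.271, 0.0, 0.963], [-0.963, -0.0, 0.271], [0.0, -1.0, 0.0]]
force: [-1.4, -0.5, 0.3]
opening: 0.525
```

Request:
{"method": "send_rows", "body": {
  "moves": "40 0 0 -2 0;40 0 0 -2 0;40 0 0 0 0;40 0 0 0 0"
}}

```text
time_s: 9.62
position: [0.5812, -0.1267, 0.0289]
tcp_rot: [[0.27, 0.002, 0.963], [-0.963, -0.001, 0.27], [0.001, -1.0, 0.001]]
force: [0.6, -0.7, 0.8]
opening: 0.526
```

Request:
{"method": "send_rows", "body": {
  "moves": "40 0 0 -1 0;40 0 0 -1 0;40 0 0 0 0;40 0 0 0 0"
}}

```text
time_s: 9.95
position: [0.5793, -0.1272, 0.0288]
tcp_rot: [[0.27, 0.002, 0.963], [-0.963, -0.001, 0.27], [0.001, -1.0, 0.001]]
force: [2.5, 0.0, 2.4]
opening: 0.526
```

Request:
{"method": "send_rows", "body": {
  "moves": "40 0 0 -1 0;40 0 0 -1 0;40 0 0 0 0;40 0 0 0 0"
}}

```text
time_s: 10.28
position: [0.5772, -0.1277, 0.0288]
tcp_rot: [[0.27, 0.001, 0.963], [-0.963, -0.0, 0.27], [0.001, -1.0, 0.001]]
force: [3.0, 1.0, 4.0]
opening: 0.528
```

Request:
{"method": "send_rows", "body": {
  "moves": "40 0 0 -1 0;40 0 0 0 0;40 0 0 0 0"
}}

```text
time_s: 10.53
position: [0.5763, -0.1279, 0.0288]
tcp_rot: [[0.27, 0.001, 0.963], [-0.963, -0.0, 0.27], [0.001, -1.0, 0.001]]
force: [4.3, -0.2, 4.5]
opening: 0.525
```

Request:
{"method": "send_rows", "body": {
  "moves": "40 0 0 -1 0;40 0 0 -1 0;40 0 0 0 0;40 0 0 0 0"
}}

```text
time_s: 10.87
position: [0.5757, -0.1282, 0.0288]
tcp_rot: [[0.269, 0.004, 0.963], [-0.963, -0.0, 0.269], [0.001, -1.0, 0.004]]
force: [6.2, 2.4, 3.2]
opening: 0.528
```

Request:
{"method": "send_rows", "body": {
  "moves": "40 0 0 -1 0;40 0 0 -1 0;40 0 0 0 0;40 0 0 0 0"
}}

```text
time_s: 11.2
position: [0.5756, -0.1282, 0.0288]
tcp_rot: [[0.269, 0.008, 0.963], [-0.963, -0.0, 0.269], [0.002, -1.0, 0.008]]
force: [11.1, 5.1, 1.2]
opening: 0.528
```

Contact is clear: motion stopped while the force rose, at stand x about 29.5 mm, which matches 30. Next: release and lift.

Request:
{"method": "send_rows", "body": {
  "moves": "40 0 0 2 0;40 0 0 0 0;60 0 0 0 0;80 0 0 0 0;80 0 0 0 0;80 0 0 0 0;80 0 0 0 0;80 0 0 0 0;80 0 0 0 0;80 0 0 0 0"
}}

```text
time_s: 12.03
position: [0.5736, -0.1283, 0.0284]
tcp_rot: [[0.27, -0.0, 0.963], [-0.963, 0.0, 0.27], [-0.0, -1.0, -0.0]]
force: [-0.1, 0.1, -0.3]
opening: 0.911
```

Request:
{"method": "send_rows", "body": {
  "moves": "80 0 -10 0 0;80 0 -20 0 0;80 0 -20 0 0;80 0 -20 0 0;80 0 -20 0 0;80 0 -20 0 0;80 0 -20 0 0;80 0 0 0 0"
}}

```text
time_s: 12.7
position: [0.5765, -0.1292, 0.1634]
tcp_rot: [[0.271, 0.008, 0.963], [-0.963, -0.004, 0.271], [0.006, -1.0, 0.007]]
force: [0.3, -0.0, 0.3]
opening: 0.919
```

Request:
{"method": "send_rows", "body": {
  "moves": "80 -40 0 -5 0;80 -40 0 -5 0;80 -40 0 -5 0;80 -40 0 -5 0;80 -40 0 -5 0;80 -40 0 -5 0;80 -40 0 0 0;80 0 0 0 0"
}}

```text
time_s: 13.37
position: [0.4647, 0.1387, 0.1581]
tcp_rot: [[0.277, -0.004, 0.961], [-0.961, 0.002, 0.277], [-0.003, -1.0, -0.004]]
force: [0.1, 0.2, 0.0]
opening: 0.918
```

Run:
```python
from m import *
goto(.5756,-.1282,-74.3)
ims=[]
for n,x0,y0 in(('top',240,150),('scene',190,170)):
    c=shot(n);p=[.546,-.1345,np.radians(15.7)]
    p,b=both(c,p,[.575,-.127,np.radians(15.6)])
    for k,z in(('bore',.035),('shutter',.01),('pointer',.01),('block',.01)):
        for x in mark_of(c,k)[:1]: print(k,round(x['p'],2),x['pixel'],loc(p,at_z(c,x['pixel'],z))*1000)
    ims.append(cv2.resize(c['image'][y0:y0+120,x0:x0+130],(390,360),interpolation=2))
cv2.imwrite('pics/c.png',np.hstack(ims))
```

```text
t 13.37 P [0.4647 0.1387 0.1581] yaw -73.93 F [0.0573 0.1871 0.0312] open 79.9 | dx,dz [287.2107  32.7282] turn 0.37
stand [ 0.5457 -0.132   0.2701] 15.478356216616051 [0.379  0.     1.2583 0.5094]
block [ 0.5753 -0.1266  0.2873] 16.458495981637142 [0.4981 0.4982 0.5005 0.5012]
 block in stand [29.9751 -2.7615] 0.9801397650210905
bore 0.94 [217.9, 345.9] [ -0.21   -17.2714]
shutter 0.69 [239.8, 294.6] [-18.1985 114.2193]
pointer 0.58 [250.4, 273.9] [-30.4235 169.5952]
block 0.72 [207.3, 337.2] [33.1346 -9.1695]
stand [ 0.5515 -0.138   0.2793] 16.00026100811764 [0.2038 0.2236 0.     3.7699]
block [ 0.5754 -0.1311  0.2741] 15.705302950533639 [0.0639 0.2502 0.0224 0.1972]
 block in stand [24.8013  0.0278] -0.2949580575839998
bore 0.98 [228.7, 223.3] [-15.5079   4.6011]
shutter 0.49 [208.9, 255.0] [-17.7299 119.1516]
pointer 0.64 [193.7, 260.4] [-44.7172 168.5293]
block 0.63 [241.1, 233.5] [15.9339  6.7217]
```

View pics/c.png

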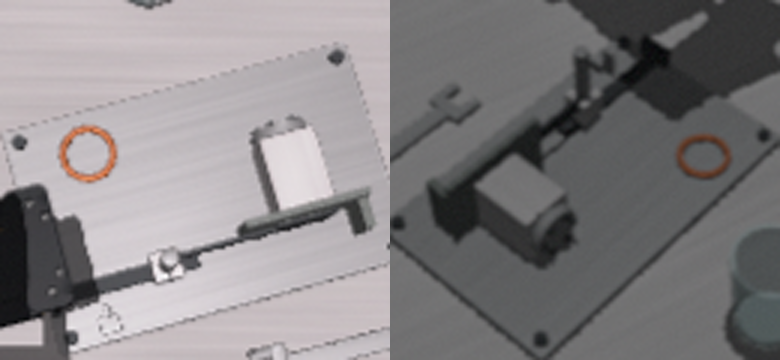

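The left half shows the block tight against the bracket with its flange outward, and the post at (170,262) with the pointer at (108,320). Now I'll check the bracket centring from the depth and measure the pointer and post closely.

Run:
```python
from m import *
p={'top':[.5459,-.134,np.radians(15.63)],'scene':[.5513,-.1379,np.radians(15.74)]}
ims=[]
for n in('top','scene'):
    c=shot(n);q=np.array(p[n])
    P=cloud(c,np.ones((420,560),bool));l=np.c_[loc(q,P)*1000,P[:,2]*1000]
    def ext(nm,x0,x1,y0,y1,z0,z1):
        k=l[(l[:,0]>x0)&(l[:,0]<x1)&(l[:,1]>y0)&(l[:,1]<y1)&(l[:,2]>z0)&(l[:,2]<z1)]
        print(n,nm,len(k),np.percentile(k,[2,50,98],axis=0).round(1).tolist() if len(k) else '')
    ext('bracket',-14,6,-80,75,67,82);ext('block',8,58,-60,60,54,66)
    ext('post',-30,8,95,135,70,105);ext('pointer',-70,-22,145,195,18,45)
    im=cv2.resize(c['image'],None,fx=8,fy=8,interpolation=cv2.INTER_CUBIC)
    R=np.array([[np.cos(q[2]),-np.sin(q[2])],[np.sin(q[2]),np.cos(q[2])]])
    def pr(x,y,z): return proj(c,np.r_[R@np.array([x,y])/1000+q[:2],z/1000])[0]
    for y in(160,165,170,175,180):
        a,b=pr(-29,y,10),pr(-29,y,36);cv2.line(im,*[tuple(int(v) for v in w*8+4) for w in(a,b)],(0,0,255) if y==170 else (0,255,0),1)
    for y in(115,):
        a,b=pr(-14,y,42),pr(-14,y,95);cv2.line(im,*[tuple(int(v) for v in w*8+4) for w in(a,b)],(255,0,0),1)
    m=pr(-22,145,30)*8;x,y=int(m[0])-200,int(m[1])-250;ims.append(im[y:y+500,x:x+400])
cv2.imwrite('pics/d.png',cv2.convertScaleAbs(np.hstack(ims),alpha=1.3))
```

```text
top bracket 125 [[-5.9, -46.1, 69.7], [-2.9, 2.6, 75.2], [0.4, 50.5, 78.6]]
top block 414 [[9.1, -22.7, 56.5], [32.9, -0.0, 60.5], [56.9, 21.7, 63.6]]
top post 36 [[-21.4, 110.6, 75.8], [-15.8, 117.7, 95.0], [-9.8, 123.2, 97.7]]
top pointer 43 [[-54.4, 164.0, 19.3], [-46.9, 171.1, 22.9], [-33.2, 178.1, 37.7]]
scene bracket 154 [[-10.2, -46.3, 67.7], [-5.2, 0.5, 73.8], [-2.2, 51.9, 77.4]]
scene block 341 [[9.2, -22.0, 54.6], [33.9, -0.9, 59.6], [56.3, 22.5, 62.8]]
scene post 50 [[-23.9, 111.5, 71.3], [-15.9, 116.1, 87.0], [-11.6, 123.7, 96.0]]
scene pointer 43 [[-57.6, 163.7, 18.4], [-44.6, 171.6, 23.0], [-24.3, 178.5, 37.5]]
```

View pics/d.png

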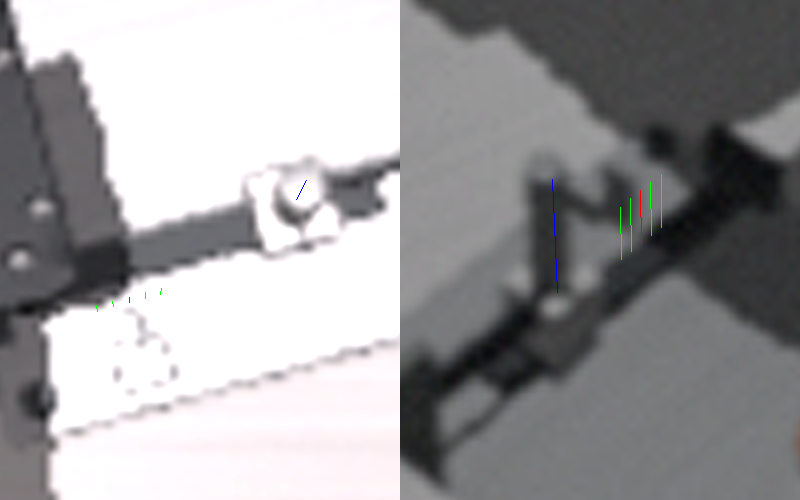

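The block is centred to within about 2 mm by depth in both cameras. The pointer sits about 54 mm beyond the shut post. I'll refine that on the blade itself, with a steadier estimate.

Run:
```python
from m import *
p={'top':[.5459,-.134,np.radians(15.63)],'scene':[.5513,-.1379,np.radians(15.74)]}
for n in('top','scene'):
    q=np.array(p[n]);M={k:[] for k in('pointer','shutter')};K=[]
    for _ in range(5):
        c=shot(n)
        for k in M: M[k]+=[(loc(q,at_z(c,x['pixel'],.01))*1000) for x in mark_of(c,k)[:1] if x['p']>.4]
        P=cloud(c,np.ones((420,560),bool));K.append(np.c_[loc(q,P)*1000,P[:,2]*1000])
    l=np.concatenate(K)
    for nm,x0,x1,y0,y1,z0,z1 in(('post',-26,0,100,135,55,105),('blade',-60,-20,145,195,27,45),('foot',-75,-35,145,195,15,26)):
        k=l[(l[:,0]>x0)&(l[:,0]<x1)&(l[:,1]>y0)&(l[:,1]<y1)&(l[:,2]>z0)&(l[:,2]<z1)]
        print(n,nm,len(k),np.percentile(k,[5,50,95],axis=0).round(1).tolist(),k.mean(0).round(1))
    for k in M: print(n,k,np.array(M[k]).round(1).tolist(),np.median(M[k],axis=0))
s=read_state();R=np.array([[np.cos(q[2]),-np.sin(q[2])],[np.sin(q[2]),np.cos(q[2])]])
# post world shut, measured from both cams
w=np.array([.5475,-.1352]);th=np.radians(15.65);R=np.array([[np.cos(th),-np.sin(th)],[np.sin(th),np.cos(th)]])
x=w+R@[-.014,.116];print('post world',x);goto(*x,-74.35)
```

```text
top post 194 [[-21.4, 111.4, 68.2], [-16.4, 117.7, 94.2], [-10.2, 123.2, 97.2]] [-16.2 117.6  90.3]
top blade 37 [[-42.7, 169.9, 28.5], [-37.8, 171.2, 35.5], [-32.6, 172.4, 38.8]] [-37.6 171.2  35.2]
top foot 180 [[-54.3, 164.1, 20.0], [-48.0, 171.3, 22.5], [-41.3, 178.0, 24.6]] [-48.1 171.2  22.4]
top pointer [[-40.2, 175.2], [230.6, 65.7], [-32.2, 168.8], [-37.8, 170.1], [-36.5, 175.0]] [-36.5371 170.0806]
top shutter [[-12.3, 115.1], [-24.6, 118.4], [-9.5, 115.1], [-15.6, 116.3], [-20.8, 116.7]] [-15.5638 116.2581]
scene post 351 [[-22.1, 111.6, 58.1], [-15.1, 115.2, 81.7], [-11.5, 122.1, 95.9]] [-15.9 115.9  80. ]
scene blade 65 [[-46.5, 170.7, 27.7], [-41.7, 172.3, 32.9], [-34.8, 175.1, 37.6]] [-41.  172.5  32.8]
scene foot 153 [[-57.4, 165.1, 15.8], [-48.5, 170.8, 20.9], [-38.3, 178.6, 24.6]] [-48.6 170.8  20.6]
scene pointer [[25.2, -2.5], [-43.5, 173.8], [-32.9, 161.0], [-42.3, 176.5], [-37.2, 171.5]] [-37.2205 171.5268]
scene shutter [[-19.0, 117.6], [229.7, 63.2], [-15.4, 116.1], [-19.0, 117.6], [-19.7, 116.0]] [-18.994  116.1438]
post world [ 0.5027 -0.0273]
t 15.47 P [0.4692 0.1332 0.1584] yaw -74.31 F [0.3815 0.0085 0.3185] open 80.0 | dx,dz [163.5664 -11.1335] turn 0.04
```

Request:
{"method": "send_rows", "body": {
  "moves": "50 32.7 0 -2.4 0;50 32.7 0 -2.4 0;50 32.7 0 -2.4 0;50 32.7 0 -2.4 0;50 32.8 0 -2.4 0;50 0 0 0 0;50 0 0 0 0;50 0 0 0 0"
}}

```text
time_s: 16.13
position: [0.5012, -0.0272, 0.1582]
tcp_rot: [[0.27, -0.001, 0.963], [-0.963, 0.001, 0.27], [-0.001, -1.0, -0.001]]
force: [0.9, 0.5, -0.7]
opening: 0.579
```

Run:
```python
from m import *
goto(.502,-.0275,-74.35)
c=shot('scene')
cv2.imwrite('pics/e.png',cv2.convertScaleAbs(cv2.resize(c['image'][150:270,190:350],(640,480),interpolation=2),alpha=1.6))
```

```text
t 16.13 P [ 0.5012 -0.0272  0.1582] yaw -74.35 F [ 0.9299  0.4775 -0.6979] open 50.4 | dx,dz [0.4783 0.6476] turn -0.0
```

View pics/e.png

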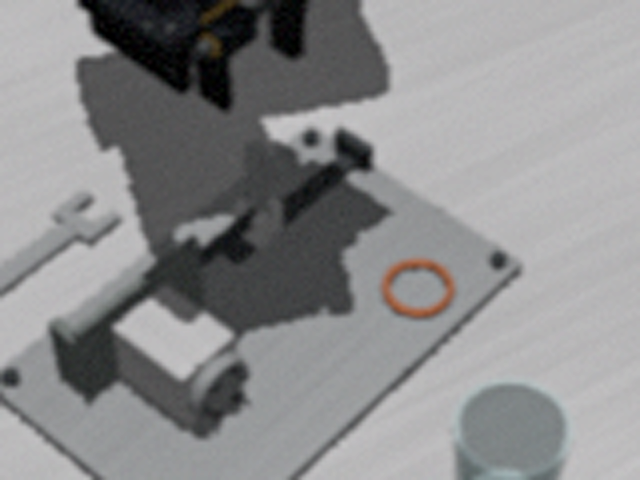

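The fingers, at (215,85) and (290,35), straddle the post below them near (262,170), and the block stays seated. Next: descend and grip.

Request:
{"method": "send_rows", "body": {
  "moves": "50 0 14 0 0;50 0 14 0 0;50 0 14 0 0;50 0 14 0 0;50 0 14 0 0;50 0 14 0 0;50 0 14 0 0;50 0 0 0 0;50 0 0 0 0"
}}

```text
time_s: 16.93
position: [0.501, -0.0261, 0.0601]
tcp_rot: [[0.272, -0.002, 0.962], [-0.962, 0.001, 0.272], [-0.001, -1.0, -0.002]]
force: [0.2, 0.2, 0.7]
opening: 0.571
```

Request:
{"method": "send_rows", "body": {
  "moves": "8 0 0 0 0;8 0 0 0 0;8 0 0 0 0;8 0 0 0 0;8 0 0 0 0;8 0 0 0 0;8 0 0 0 0;8 0 0 0 0;8 0 0 0 0;8 0 0 0 0;8 0 0 0 0"
}}

```text
time_s: 17.85
position: [0.5017, -0.0268, 0.0607]
tcp_rot: [[0.27, -0.0, 0.963], [-0.963, 0.001, 0.27], [-0.001, -1.0, 0.0]]
force: [0.6, 5.4, 4.3]
opening: 0.147
```

Request:
{"method": "send_rows", "body": {
  "moves": "8 -5 0 0 0;8 -5 0 0 0;8 -5 0 0 0;8 -5 0 0 0;8 -5 0 0 0;8 -5 0 0 0;8 -5 0 0 0;8 -5 0 0 0;8 -5 0 0 0;8 -5 0 0 0;8 -4 0 0 0;8 0 0 0 0;8 0 0 0 0;8 0 0 0 0"
}}

```text
time_s: 19.02
position: [0.487, 0.0236, 0.0606]
tcp_rot: [[0.272, -0.0, 0.962], [-0.962, -0.002, 0.272], [0.002, -1.0, -0.001]]
force: [-1.7, -5.8, 4.6]
opening: 0.145
```

Run:
```python
from m import *
a=np.array([.5017,-.0268])
ps=[]
for n in ('top','scene'):
    q={'top':[.5459,-.134,np.radians(15.63)],'scene':[.5513,-.1379,np.radians(15.74)]}[n]
    for _ in range(4):
        c=shot(n);ps.append(read_state()['position'][:2])
    P=cloud(c,np.ones((420,560),bool));l=np.c_[loc(q,P)*1000,P[:,2]*1000]
    for nm,x0,x1,y0,y1,z0,z1 in(('post/carriage',-30,0,100,190,30,60),('blade',-60,-20,145,195,27,45),('block',8,58,-60,60,54,66)):
        k=l[(l[:,0]>x0)&(l[:,0]<x1)&(l[:,1]>y0)&(l[:,1]<y1)&(l[:,2]>z0)&(l[:,2]<z1)]
        print(n,nm,len(k),np.percentile(k,[5,50,95],axis=0).round(1).tolist() if len(k) else '')
d=np.mean(ps,0)-a;print('travel',d@[-.2698,.9629]*1000,'x',d@[.9629,.2698]*1000)
goto(.5,0)
cv2.imwrite('pics/f.png',cv2.convertScaleAbs(cv2.resize(c['image'][160:260,210:330],(720,600),interpolation=2),alpha=1.8))
```

```text
top post/carriage 0 
top blade 0 
top block 415 [[10.4, -21.4, 57.7], [33.2, -0.2, 60.4], [55.6, 20.9, 62.9]]
scene post/carriage 154 [[-25.9, 104.8, 32.3], [-13.7, 154.0, 41.5], [-7.2, 178.6, 48.7]]
scene blade 23 [[-45.7, 158.5, 30.3], [-28.9, 164.9, 36.7], [-23.6, 173.6, 42.6]]
scene block 344 [[10.8, -21.4, 55.6], [34.0, -0.8, 59.5], [55.9, 20.8, 62.7]]
travel 52.42699385343762 x -0.545754359677848
t 19.42 P [0.4871 0.0235 0.0606] yaw -74.23 F [-1.9917 -6.0349  4.2523] open 13.3 | dx,dz [26.1435  6.0636] turn None
```

View pics/f.png

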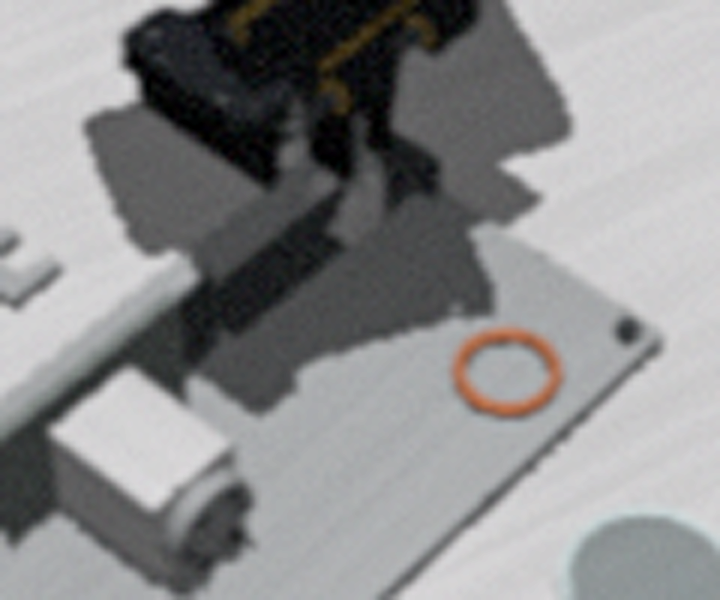

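Travel is 52.4 mm and the measured offset is about 54.3 mm; I'll add 2 mm and hold.

Request:
{"method": "send_rows", "body": {
  "moves": "8 -2 0 0 0;8 0 0 0 0;8 0 0 0 0;8 0 0 0 0;8 0 0 0 0;8 0 0 0 0;8 0 0 0 0"
}}

```text
time_s: 20.0
position: [0.4865, 0.0254, 0.0606]
tcp_rot: [[0.272, -0.0, 0.962], [-0.962, -0.002, 0.272], [0.002, -1.0, -0.001]]
force: [-1.6, -6.8, 5.3]
opening: 0.149
```

Run:
```python
from m import *
a=np.array([.5017,-.0268]);ps=[];l=[]
q=[.5513,-.1379,np.radians(15.74)]
for _ in range(5):
    c=shot('scene');ps.append(read_state()['position'][:2]);P=cloud(c,np.ones((420,560),bool));l.append(np.c_[loc(q,P)*1000,P[:,2]*1000])
d=np.mean(ps,0)-a;print('travel',d@[-.2698,.9629]*1000)
l=np.concatenate(l)
for y in range(140,192,4):
    k=l[(abs(l[:,0]+14)<13)&(abs(l[:,1]-y)<2)&(l[:,2]>15)&(l[:,2]<75)];print(y,len(k),np.percentile(k[:,2],[10,50,90]).round(0) if len(k) else '')
goto(.5,0)
for n in('gasket','wrench'):
    print(n,[(round(x['p'],2),at_z(c,x['pixel'],.01 if n=='gasket' else 0)) for x in mark_of(c,n)[:1]])
```

```text
travel 54.37867292036029
140 52 [16. 36. 47.]
144 45 [16. 35. 46.]
148 45 [17. 39. 46.]
152 43 [16. 37. 47.]
156 103 [16. 62. 73.]
160 167 [18. 39. 69.]
164 114 [21. 41. 66.]
168 72 [24. 41. 46.]
172 96 [23. 42. 64.]
176 44 [21. 39. 58.]
180 113 [27. 60. 72.]
184 68 [27. 43. 72.]
188 5 [60. 66. 71.]
t 20.25 P [0.4865 0.0254 0.0606] yaw -74.23 F [-1.523  -6.6136  5.1848] open 12.8 | dx,dz [28.111   6.0988] turn None
gasket [(0.62, array([0.5999, 0.0368, 0.01  ]))]
wrench [(0.87, array([ 0.4349, -0.1911,  0.    ]))]
```

```bash
python3 -c "
from rig import *
print(hand_in())"
```

```text
the job is handed in; nothing more can be done
None
```

I seated the block against the bracket and released it. I then pulled the shutter out to the pointer and handed the job in at about 20 s, still holding the post. The hand-in gave no verdict.

**Block:** I gripped it across its 46 mm width, lifted it about 5 mm and turned it about 62° to square it with the stand. I then set it down and pushed it until the force rose to about 12 N with no more movement, and opened the fingers. Pictures show it flush and upright. Its centre was about 30 mm from the bracket, 0 to 3 mm off sideways and within 1° of parallel.

**Shutter:** I gripped the post, shut, and pulled it 54.4 mm. The pointer measured about 54.3 mm beyond the shut post (estimates ran from 53.8 to 55.4). The pull on the tool was 6.8 N, close to what the spring should give there, and the carriage's depth profile was roughly centred on y = 172 mm, against 171–172 mm for the blade.

**Bystanders:** The gasket and wrench had not moved at the last check. The jar and beaker look unmoved in the pictures, but I did not measure them again. I did not check the flange, tray and screwdriver again, though nothing touched them.

**Disagreements:**
- The scene camera's fit of the bed missed one edge by about 4 pixels. It put the block's centre 25 mm from the bracket, so I relied on the top camera and the contact force.
- The bore network gave poor positions for the seated bore, which is hidden against the bracket. I did not use them.
- At the end the gripper hid the blade, so its position comes from before the pull.

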